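# Load a drilled steel plate in a bench fixture and lock its keeper

## Robot

A 7-joint arm with a two-finger parallel gripper is mounted at the origin on the work surface. World frame = base frame: x ahead of the robot, y to its left, z up, the work surface at z = 0. Lengths are in m, angles in rad, forces in N, time in s.
With the tool pointing down it reaches from about 0.425 to 0.8 m from the base axis. Payload 8.3 kg.
Tool frame: the origin (TCP) lies at the very end of the fingers, on their centre line; the grasp point (between the pads) lies 19 mm behind it; x points along the fingers, y is the direction in which the jaws open and shut, and the axes are right-handed (so a half turn about x gives the same grasp; the last joint's range is limited). The gripper opens to 85 mm and grips with 20 to 120 N. Pads are 22 mm wide; open, the fingers measure 114 mm over their backs; the gripper's body (76 mm by 85 mm) begins 54 mm behind the grasp point. The pads swing forward as they close: fully open they stand 13 mm farther back than shut.
Start: joints at [1.061, 0.383, 0.016, 1.37, -0.006, 1.388, -0.046], TCP at [0.27, -0.564, 0.231] pointing down, gripper open.
Joint ranges: [-2.95, 2.95], [-0.25, 2.06], [-1.52, 1.56], [0.18, 2.33], [-1.44, 4.58], [0.02, 2.06], [-3.01, 3.01]. Speed limits (rad/s): [2.39, 2.39, 3.01, 3.01, 3.14, 3.14, 3.14].

## Interface

Orientations are given as a unit quaternion [x, y, z, w].
In Python, from cell import robot, snapshot, finder gives the robot as it stands.
- The arm moves only by the tool servo_tool, never from a script. Its argument "targets" is a list of rows, each a list of 3 entries, a list of its own where there are three numbers: the shift along the world's x, y, z in m, then the turn about the world's z in rad, then the closure, from 0 (fully open) to 1 (shut). A call has 1 to 20 rows; each row shifts and turns the commanded pose from where the row before left it; what a row does not reach is not made up. A row lasts 1/12 s, in which the tool goes at most 41.7 mm and 7.16 degrees, less where a joint would pass 70% of its speed; a pose out of reach is approached as far as the arm can. A call is refused whole if a number of a shift passes 0.0417 or a number of a turn 0.125, either way. A call with a gripper value outside its range is refused whole. The fingers move at their own pace and stop on an object; the grip force is fixed at half the most. Time passes only in rows, so rows that do not move let the fingers close. It gives the time, the measured TCP pose, the force and the opening at its end, in the units of the state.
- robot.get_state(): the state, without advancing time (a new reading comes with each control period).
- snapshot(name): name is "side" or "top"; returns a dict with "color" (384x512x3 uint8, red, green, blue), "vfov" (degrees; the focal length in pixels is half the picture's height over the tangent of half this angle, whatever the lens; pixels are square), "cx", "cy" (the principal point, pixels), "k1" (the pictures are not rectified: a ray, as slopes to the right and down, at radius r is drawn at 1 + k1 r^2 times it, then the intrinsics apply), "origin" and "attitude" of the camera in the world. Camera axes: x right, y down, z forward; pixel columns grow to the right and rows downward; lengths in m; the calibration is good to about 2 mm. A picture is of the moment at which its call begins. There is no depth.
- robot.close_job(): hands the job in, once; it reports no verdict.
Trained networks look in a picture, given as the dict that the camera call returned (one of the last four; its "shot" number tells which), for a name from the list of things; names that differ only in an ending like _2 or _b are one class to them, and where a whole thing is asked for, a point or a joint stands for the part that bears it (a point fixed in the world has none). Each returns a list of dicts, best first, with "score" (0 to 1); they miss things now and then, are a little off and sometimes report something else, mostly with a low value. They report only what shows in the picture. A call takes as long as a camera call. They do not tell look-alikes from the thing itself.
- finder.silhouettes(name, picture): "region" (384x512 bool, what is visible of it) and "extent" ([centre column, centre row, width, height] in pixels, round what is visible of it).
The state is a dict: "clock": time; "joint_pos": joint angles; "qvel": joint speeds; "effort": joint torques, N m; "tcp_pos": TCP position; "tool_rot": TCP orientation; "force": force on the tool from outside, world axes, zero at the start; "torque": the same for the moment, N m; "gripper_width": opening from 0.0 (shut) to 1.0 (fully open).
Only numpy, scipy, OpenCV 4.12 (cv2) and the standard library are available. Lean on these libraries where they do the work, as an engineer would, in place of code of your own. Each camera call takes 0.05 s, during which the arm holds its last target. There are 200 camera calls.

## Task

Load the bench fixture for the next job: lay (do not drop) the long two-hole steel plate in its nest and press it down past the spring latch until it sits level on the rest buttons. Then drop the foot of the keeper (the one with the arm) upright into the T-slot beside the middle of the plate, arm along the slot, and turn it a quarter turn so that its foot locks crosswise under the lips and its arm lies over the plate. Leave everything else where it is, and let go.

Things in the scene. Friction and masses are not known exactly. Their poses are not given: they have to be found in the camera images.
- fixture: Aluminium fixture base fixed to the bench: 140 mm (x) by 200 mm (y), top face 40 mm above the bench; bolt lugs 20 mm high reach to y = +-130 mm. Origin: centre of its underside, z up. On top are the plate's nest along y, centred at x = -20 mm, and a T-slot along y at x = +29 mm. Place and yaw (within 0.6 rad) vary.
- nest (a point): Centre of the nest, on the plane of its four rest buttons, 8 mm above the base top; axes as the fixture. A seated plate has its origin here, long side along y. Two end stops meet its end at y = -55 mm, four side guides leave it 2 mm play each side, the spring latch is at the +y end. For |y| < 40 mm fingers have room beside the plate down to the base top.
- guide (a point): Foot, on the base top, of one of four side guides, at x = +-31 mm, y = +-46 mm from nest (this one +, +). These and the two end stops (x = +-15 mm, y = -59 mm) are steel dowels 8 mm thick, 22 mm high above the base top, their last 10 mm tapered to a blunt point.
- latch_nose (a point): Rest position of the tip of the spring latch: y = +53 mm, z = +7.5 mm from nest. The 45 degree nose, 24 mm wide, overlaps the plate's end by 2 mm and slides back to +y. A plate laid in slants, its +y end some 10 mm up on the nose; 10 to 18 N, steadily, down on the plate near that end snaps it under the nose and against the stops. Housing: 26 mm high above the base top, from 10 mm past the tip.
- slot (a point): Centre of the T-slot's floor, beside the middle of the nest (x = +49 mm from nest), 28 mm below the base top; axes as the fixture, slot along y, open at both ends. Mouth 19 mm wide, lips 14 mm thick, under them a 32 mm wide, 14 mm high undercut.
- plate: The plate to load: bare steel, 50 mm (x) by 110 mm (y), 6 mm thick, two 12 mm holes at y = +-32 mm, about 0.25 kg, the same either way round. Origin: centre of its underside, z up. It lies on a fixed wooden batten 18 mm high, 26 mm wide, 96 mm long under its middle; both long edges overhang by about 12 mm. Left or right of the fixture, near or far.
- keeper: The keeper, upright on the bench: 88 mm high, 0.24 kg. Origin: centre of the foot's underside; x along the arm, z up. Foot 27 mm (x) by 15 mm (y), 10 mm high, lower edges relieved; post 14 mm thick; arm 16 mm wide, x = -12 to 34 mm, z = 44.5 to 53.5 mm; 23 mm nut above it; black grip bar 12 mm thick (x), 36 mm long (y), z = 66 to 88 mm. Left or right of the fixture, near or far.
- keeper_tip (a point): End of the keeper's arm, underside: x = 34 mm, z = 44.5 mm of the keeper. With the foot on the slot floor the arm clears a seated plate by 2.5 mm and the foot has 4 mm of room under the lips; within 10 mm of slot the arm swings clear of the guides, from either direction.
- short_plate: A bystander: like the plate but only 78 mm long (its y) with one 16 mm hole in the middle, on a like batten. Origin: centre of its underside.
- stud: A bystander: a T-stud standing upright, foot, post, nut and bar like the keeper's but no arm. Origin: centre of the foot's underside.
- filler_tin: A bystander: round tin, 108 mm across, 122 mm high, beyond the fixture. Origin: centre of its underside.
- jar_left: A bystander: small tin, 44 mm across, 62 mm high, left. Origin: centre of its underside.
- jar_right: A bystander: small tin, 44 mm across, 50 mm high, right. Origin: centre of its underside.
- hammer: A bystander: hammer lying on the far right. Origin at its middle, on the bench; handle along its x.
- sanding_block: A bystander: black rubber sanding block, 70 by 125 mm, 30 mm high, on the far left. Origin: centre of its underside.
- grip_clamp: A bystander: steel locking clamp lying on the bench beyond the fixture, about 210 mm long (its y), 80 mm wide, 16 mm high. Origin: near its middle, on the bench.
Things that resemble listed ones, but are neither listed nor needed, are in the scene too. Leave any red look-alike of the plate alone. Leave any pink look-alike of the keeper alone.

How it is judged:
On the way, in this order (a step that is already met when the one before it is completed fails the run):
1. the plate sits level on the rest buttons, under the latch (z of plate in the frame of nest between -0.0015 and 0.0018 m and x of plate in the frame of nest between -0.004 and 0.004 m and y of plate in the frame of nest between -0.004 and 0.004 m and angle between plate's own z axis and vertical below 0.025 rad and angle between the y axis of plate and the y axis of fixture, either way round below 0.1 rad), for 0.2 s.
2. with the plate seated, the keeper's foot is on the slot floor, its arm along the slot (all of step 1 and z of keeper in the frame of slot between -0.002 and 0.004 m and x of keeper in the frame of slot between -0.005 and 0.005 m and y of keeper in the frame of slot between -0.02 and 0.02 m and angle between keeper's own z axis and vertical below 0.12 rad and angle between the x axis of keeper and the y axis of fixture, either way round below 0.3 rad), for 0.1 s.
At the end, for the whole second after the job is handed in: Plate in the nest: within 4 mm in x and y, height -1.5 to +1.8 mm, tilt under 0.025 rad. Keeper in the slot: within 20 mm along it, 5 mm across, under 4 mm off its floor, lean under 0.12 rad, arm within 0.35 rad of across the slot and at least 3 mm over the plate. At rest, let go (all of step 1 and z of keeper in the frame of slot between -0.002 and 0.004 m and x of keeper in the frame of slot between -0.005 and 0.005 m and y of keeper in the frame of slot between -0.02 and 0.02 m and angle between keeper's own z axis and vertical below 0.12 rad and angle between the x axis of keeper and the x axis of fixture, either way round below 0.35 rad and x of keeper_tip in the frame of nest between 0.005 and 0.022 m and y of keeper_tip in the frame of nest between -0.04 and 0.04 m and linear speed of each of plate, keeper below 0.01 m/s); the robot touches nothing.
It fails at once if the plate is dropped: falls freely at more than 0.75 m/s (linear speed of plate above 0.75 m/s and contact force between the fingers and plate below 0.1 N).
It fails at once if the short plate or the plain T-stud is moved more than 30 mm (distance of any of short_plate, stud from where it was at the start of the episode above 0.03 m).
It fails at once if another bystander is moved more than 30 mm (distance of any of filler_tin, jar_left, jar_right, hammer, sanding_block, grip_clamp from where it was at the start of the episode above 0.03 m).
It fails at once if the T-stud or a tin is tipped over (angle between any of stud, filler_tin, jar_left, jar_right's own z axis and vertical above 0.5 rad).
It also fails if it takes over 72 s, if anything falls off the work surface, if the arm or the gripper's body presses on something with over 40 N, if the wrist force passes 120 N, or if a joint passes its speed limit or range.

## Working session

There is one attempt and no reset: what is moved stays moved. The work goes in short steps, Python scripts to look and compute and a tool call to move; the robot and the scene stay as the last step left them, time stands still between calls to the robot, and variables do not carry over. Pictures are saved under pics/ and viewed, about 8 in all and at most 12, crops included, and the job is handed in when it is done.

Besides the shell and the picture viewer there is one more tool, called as name(argument=value, ...) on one line, values as JSON. servo_tool: Moves the arm, as the interface text tells. Its arguments: {"type":"object","properties":{"targets":{"type":"array","items":{"type":"array"}}},"required":["targets"]}

```bash
mkdir -p pics; cat > h.py <<'E'
import numpy as np, cv2
from cell import robot, snapshot, finder
from scipy.spatial.transform import Rotation as R
def cam(p):
    f=192/np.tan(np.radians(p["vfov"])/2)
    a=np.array(p["attitude"],float)
    M=a if a.shape==(3,3) else R.from_quat(a).as_matrix()
    return f,M,np.array(p["origin"])
def proj(p,P):
    f,M,o=cam(p); c=(np.atleast_2d(P)-o)@M; s=c[:,:2]/c[:,2:]
    s=s*(1+p["k1"]*(s**2).sum(1,keepdims=True)); return s*f+[p["cx"],p["cy"]]
def unproj(p,uv,z):
    f,M,o=cam(p); d=(np.atleast_2d(uv)-[p["cx"],p["cy"]])/f; s=d.copy()
    for _ in range(20): s=d/(1+p["k1"]*(s**2).sum(1,keepdims=True))
    r=np.c_[s,np.ones(len(s))]@M.T
    return o+r*((z-o[2])/r[:,2:])
def save(p,n,box=None,k=1):
    im=p["color"][...,::-1]
    if box: im=im[box[1]:box[3],box[0]:box[2]]
    cv2.imwrite("pics/"+n,cv2.resize(im,None,fx=k,fy=k,interpolation=cv2.INTER_CUBIC))
E
python3 - <<'E'
from h import *
for n in("top","side"):
    p=snapshot(n); save(p,n+"0.png",k=1.5); print(n,{k:v for k,v in p.items() if k!="color"})
    for t in("fixture","plate","keeper","short_plate","stud"):
        print(t,[(round(d["score"],2),np.round(d["extent"]).tolist()) for d in finder.silhouettes(t,p)[:4]])
print(robot.get_state())
E
```

```text
top {'vfov': 54.44834320054609, 'cx': 255.02558750966247, 'cy': 193.5886750864062, 'k1': 0.011964248351484288, 'origin': array([ 0.38271543, -0.04476327,  1.17435496]), 'attitude': array([-0.70366561,  0.7077947 , -0.04297464,  0.04510609]), 'shot': 1}
fixture [(0.63, [256.0, 190.0, 84.0, 51.0])]
plate [(0.86, [170.0, 218.0, 34.0, 26.0]), (0.67, [145.0, 173.0, 39.0, 25.0])]
keeper [(0.49, [340.0, 273.0, 18.0, 19.0]), (0.43, [337.0, 246.0, 20.0, 13.0])]
short_plate [(0.82, [333.0, 170.0, 28.0, 24.0]), (0.17, [90.0, 178.0, 45.0, 30.0])]
stud [(0.2, [255.0, 190.0, 83.0, 51.0])]
side {'vfov': 48.208302673511625, 'cx': 258.5909326909422, 'cy': 184.96679987457668, 'k1': -0.11926608289315813, 'origin': array([0.49347646, 1.05907944, 0.85319092]), 'attitude': array([-0.01140519,  0.89341121, -0.44894754,  0.01150817]), 'shot': 2}
fixture [(0.9, [261.0, 195.0, 48.0, 56.0]), (0.2, [234.0, 268.0, 25.0, 34.0])]
plate [(0.86, [234.0, 268.0, 27.0, 33.0]), (0.65, [285.0, 251.0, 30.0, 30.0])]
keeper [(0.65, [308.0, 143.0, 12.0, 21.0]), (0.58, [331.0, 144.0, 12.0, 23.0])]
short_plate [(0.48, [246.0, 
[... 175 characters left out ...]
ck': 0.6, 'joint_pos': array([ 1.06111334,  0.38337651,  0.01638631,  1.37006366, -0.00630307,
        1.38819409, -0.04647405]), 'qvel': array([-1.99681459e-03, -2.11700147e-03,  1.08918728e-04,  7.95379977e-04,
        1.00563013e-03, -5.60304422e-05,  1.24572878e-03]), 'effort': array([-7.10091972e-04, -6.26979160e+01,  8.42253361e-01, -3.71917641e+01,
        1.64810987e-02,  2.92278055e-03,  9.30324063e-06]), 'tcp_pos': array([ 0.27009329, -0.56362716,  0.23131038]), 'tool_rot': array([ 0.68955413,  0.15668387, -0.68950541,  0.15667657]), 'force': array([ 0.47329104, -0.82912308,  0.09773988]), 'torque': array([ 0.06330397,  0.028822  , -0.05087269]), 'gripper_width': 0.999926495195727}
```

View pics/top0.png

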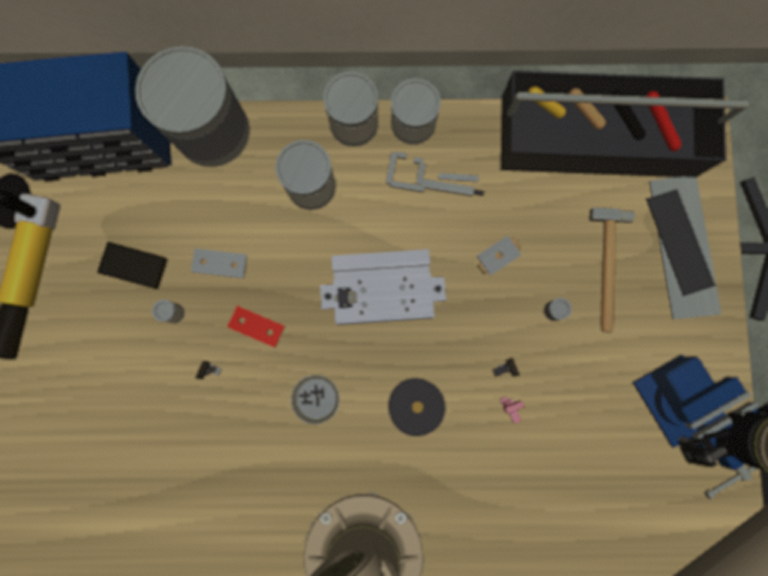

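View pics/side0.png

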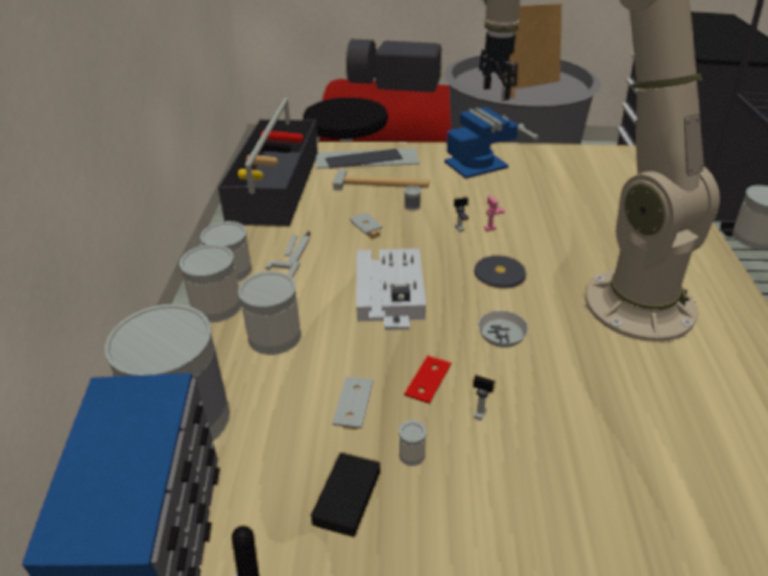

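Top (1.5x): the fixture is at about (380,288) with its latch on the left (+y), the grey plate at (219,263), the red look-alike at (256,327) and the short plate at (499,255). The T-pieces are at (208,370) and (507,368), with the pink one at (512,408). I need a zoom to tell the keeper from the stud.

```bash
python3 - <<'E'
from h import *
p=snapshot("top"); s=snapshot("side")
def c(q,u,v,w,h,k): return cv2.resize(q["color"][v-h:v+h,u-w:u+w,::-1],None,fx=k,fy=k,interpolation=cv2.INTER_CUBIC)
a=[c(p,138,247,20,16,10),c(p,340,247,20,16,10)]
b=[c(s,321,265,20,20,10)[:320],c(s,308,143,20,20,10)[:320]]
b=[cv2.resize(c(s,321,265,20,20,10),(400,280)),cv2.resize(c(s,308,143,20,20,10),(400,280))]
cv2.imwrite("pics/m1.png",np.vstack([np.hstack(a),np.hstack(b)]))
cv2.imwrite("pics/m2.png",c(p,256,190,50,36,8))
print(np.round(unproj(p,[[146,175],[254,192],[138,247],[340,247]],0.02),3))
E
```

```text
[[ 0.588  0.3    0.02 ]
 [ 0.532 -0.039  0.02 ]
 [ 0.365  0.317  0.02 ]
 [ 0.361 -0.301  0.02 ]]
```

View pics/m1.png

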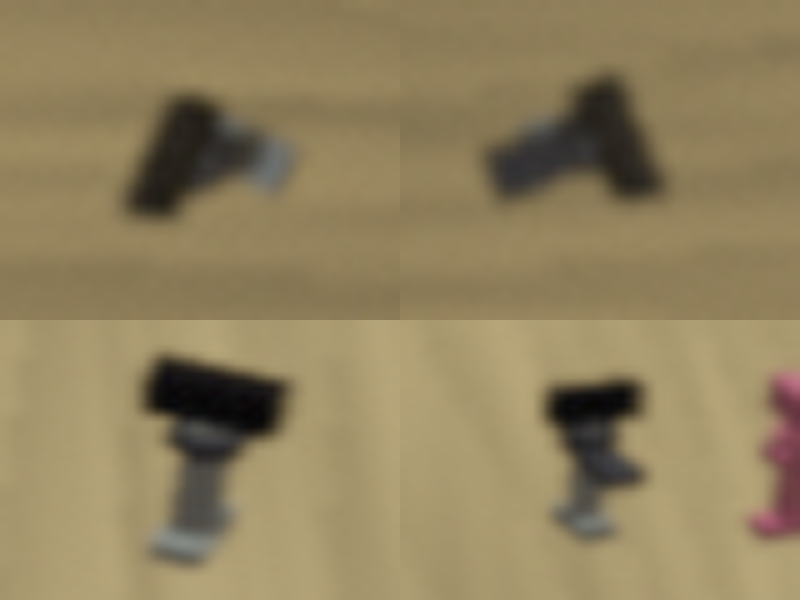

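View pics/m2.png

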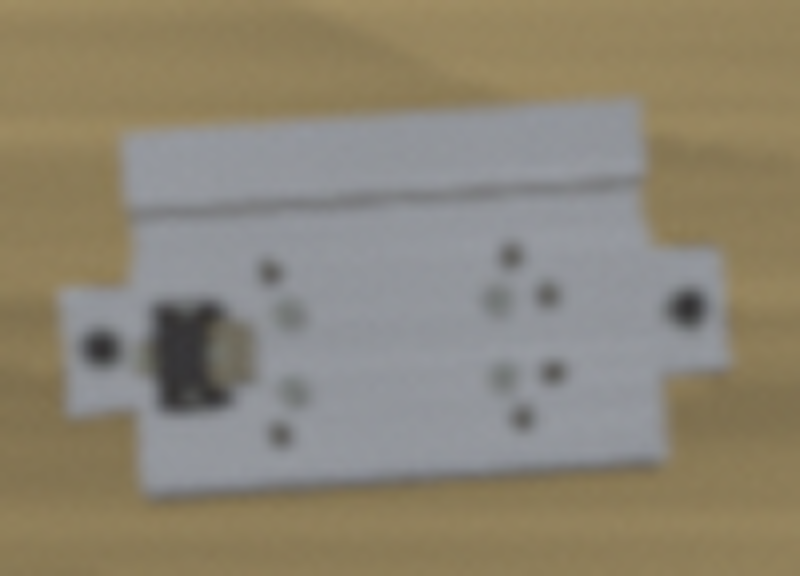

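The right-hand piece is the keeper: dark arm at mid-height, pointing roughly +y. The left one is the stud. Next I fit poses from both cameras.

```bash
cat >> h.py <<'E'
from scipy.optimize import minimize, least_squares
def box(x0,x1,y0,y1,z0,z1): return np.array([[x,y,z] for x in(x0,x1) for y in(y0,y1) for z in(z0,z1)])/1000.
KEEP=[box(-13.5,13.5,-7.5,7.5,0,10),box(-7,7,-7,7,10,55),box(-12,34,-8,8,44.5,53.5),box(-11,11,-11,11,53.5,66),box(-6,6,-18,18,66,88)]
PLATE=[box(-25,25,-55,55,0,6)]
def place(P,x,y,z,a): 
    return P@R.from_euler("z",a).as_matrix().T+[x,y,z]
def sil(p,boxes,q,z,S=4):
    m=np.zeros((384*S,512*S),np.uint8)
    for b in boxes:
        uv=(proj(p,place(b,q[0],q[1],z,q[2]))+.5)*S-.5
        cv2.fillConvexPoly(m,cv2.convexHull(np.round(uv).astype(np.int32)),1)
    return m
def fit(views,boxes,q0,z,S=4):
    ms=[(p,cv2.resize(r.astype(np.float32),None,fx=S,fy=S,interpolation=cv2.INTER_LINEAR)>.5) for p,r in views]
    def c(q):
        t=0
        for p,m in ms:
            s=sil(p,boxes,q,z,S)>0; t+=1-(s&m).sum()/max((s|m).sum(),1)
        return t/len(ms)
    best=None
    for da in(-.3,-.1,.1,.3):
        x0=np.array(q0)+[0,0,da]
        r=minimize(c,x0,method="Nelder-Mead",options=dict(initial_simplex=x0+np.array([[0,0,0],[.01,0,0],[0,.01,0],[0,0,.15]])))
        if best is None or r.fun<best.fun: best=r
    return np.round(best.x,4),round(best.fun,3)
def pick(t,p,uv,tol=12):
    d=[e for e in finder.silhouettes(t,p) if np.hypot(*(np.array(e["extent"][:2])-uv))<tol]
    return d[0]["region"] if d else None
E
python3 - <<'E'
from h import *
p=snapshot("top"); s=snapshot("side")
save(p,"t1.png"); save(s,"s1.png")
# fixture from clicks
C=np.array([[122,133],[640,97],[663,465],[145,495],[269,270],[280,433],[511,254],[523,416],[547,293],[553,371]],float)
C=(C+.5)/8-.5+[206,154]
M=np.array([[70,100,40],[70,-100,40],[-70,-100,40],[-70,100,40],[11,46,60],[-51,46,60],[11,-46,60],[-51,-46,60],[-5,-59,60],[-35,-59,60]])/1000
r=least_squares(lambda q:(proj(p,place(M,q[0],q[1],0,q[2]))-C).ravel(),[.53,-.04,0],loss="soft_l1",f_scale=.5)
print("fixture top",np.round(r.x,4),np.round(r.fun.reshape(-1,2),1).tolist())
# side-view check via colour edges later
for nm,bx,q0,z,ut,us in(("plate",PLATE,[.588,.30,0],.018,(145,174),(235,268)),("keeper",KEEP,[.36,-.30,2.0],0,(338,246),(308,143))):
    for t in({"plate":["plate","short_plate"],"keeper":["keeper","stud"]}[nm]):
        V=[(q,pick(t,q,u)) for q,u in((p,ut),(s,us))]
        V=[v for v in V if v[1] is not None]
        if V:
            print(nm,t,[int(v[1].sum()) for v in V],fit(V,bx,q0,z))
            if len(V)>1:
                for v in V: print("  ",fit([v],bx,q0,z))
    
f=robot.get_state(); print(np.round(R.from_quat(f["tool_rot"]).as_matrix(),3).tolist())
# fixture silhouettes in side
FB=[box(-70,70,-100,100,0,40),box(-55,15,-130,130,0,20)]
for q,u in((p,(256,190)),(s,(261,194))):
    m=pick("fixture",q,u)
    if m is not None: print("fix",q is p,fit([(q,m)],FB,r.x,0))
E
```

```text
fixture top [ 0.5339 -0.0404  0.0583] [[-0.0, 0.1], [-0.1, 0.5], [0.4, -0.4], [-0.5, 0.1], [-0.1, -0.2], [-0.3, -0.1], [0.1, -0.1], [0.0, 0.1], [0.3, -0.0], [0.2, 0.1]]
plate plate [572, 683] (array([ 0.5873,  0.3004, -0.1329]), np.float64(0.056))
   (array([ 0.5877,  0.3015, -0.1148]), np.float64(0.044))
   (array([ 0.5867,  0.2995, -0.1563]), np.float64(0.043))
keeper keeper [133, 146] (array([ 0.3694, -0.2934,  1.8658]), np.float64(0.196))
   (array([ 0.3699, -0.2934,  1.9217]), np.float64(0.157))
   (array([ 0.369 , -0.2884,  1.7838]), np.float64(0.206))
[[0.0, 0.432, -0.902], [0.0, -0.902, -0.432], [-1.0, -0.0, -0.0]]
fix False (array([ 0.5337, -0.0431,  0.0615]), np.float64(0.061))
```

Everything agrees: fixture (0.534,-0.041), yaw 0.06; plate (0.587,0.301), yaw -0.13; keeper (0.370,-0.293), arm at 1.89 rad. Now to the plate.

servo_tool(targets=[[[0.016, 0.04, 0], 0.05, 0], [[0.016, 0.04, 0], 0.05, 0], [[0.016, 0.04, 0], 0.05, 0], [[0.016, 0.04, 0], 0.05, 0], [[0.016, 0.04, 0], 0.05, 0], [[0.016, 0.04, 0], 0.05, 0], [[0.016, 0.04, 0], 0.05, 0], [[0.016, 0.04, 0], 0.05, 0], [[0.016, 0.04, 0], 0.05, 0], [[0.016, 0.04, 0], 0.05, 0], [[0.016, 0.04, 0], 0.05, 0], [[0.016, 0.04, 0], 0.05, 0], [[0.016, 0.04, 0], 0.05, 0], [[0.016, 0.04, 0], 0.05, 0], [[0.016, 0.04, 0], 0.05, 0], [[0.016, 0.04, 0], 0.05, 0], [[0.016, 0.04, 0], 0.05, 0], [[0.016, 0.04, 0], 0.05, 0], [[0.016, 0.04, 0], 0.05, 0], [[0.016, 0.04, 0], 0.05, 0]])

```text
clock: 2.97
tcp_pos: [0.5802, 0.2117, 0.2314]
tool_rot: [0.53, 0.468, -0.53, 0.469]
force: [0.7, -0.3, 0.8]
gripper_width: 1.001
```

servo_tool(targets=[[[0, 0.03, -0.03], 0, 0], [[0, 0.03, -0.03], 0, 0], [[0, 0.026, -0.03], 0, 0], [[0, 0, -0.03], 0, 0], [[0, 0, -0.02], 0, 0], [[0, 0, -0.01], 0, 0], [[0, 0, 0], 0, 0], [[0, 0, 0], 0, 0], [[0, 0, 0], 0, 0]])

```text
clock: 3.72
tcp_pos: [0.5808, 0.2952, 0.0844]
tool_rot: [0.531, 0.468, -0.529, 0.468]
force: [0.2, 0.0, 0.6]
gripper_width: 1.0
```

```bash
cat > st.py <<'E'
from h import *
f=robot.get_state(); y=R.from_quat(f["tool_rot"]).as_matrix()[:,1]
print("tcp",np.round(f["tcp_pos"],4),"jaw",round(float(np.arctan2(y[1],y[0])),3),"F",np.round(f["force"],1),"w",round(f["gripper_width"],3),"j7",round(f["joint_pos"][6],2),"t",f["clock"])
E
python3 st.py; python3 - <<'E'
from h import *
p=snapshot("top"); s=snapshot("side")
def c(q,u,v,w,h,k): return cv2.resize(q["color"][v-h:v+h,u-w:u+w,::-1],None,fx=k,fy=k,interpolation=cv2.INTER_CUBIC)
cv2.imwrite("pics/m3.png",np.hstack([c(p,145,175,40,50,5),c(s,240,255,40,50,5)]))
E
```

```text
tcp [0.5808 0.2952 0.0844] jaw -0.125 F [0.2 0.  0.6] w 1.0 j7 -0.89 t 3.7167
```

View pics/m3.png

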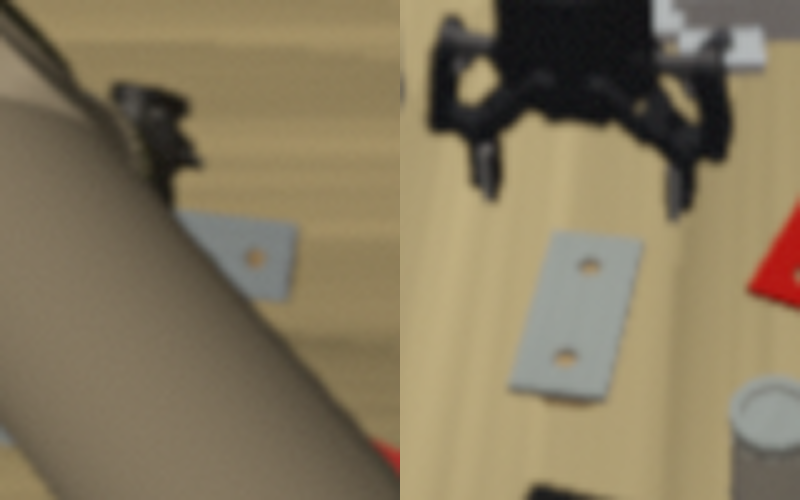

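The fingers straddle the plate with margin to the red one, but the TCP is 9 mm (x) and 27 mm (y) short of the grip point. I correct that, go down and grip.

servo_tool(targets=[[[0.005, 0.014, 0], 0, 0], [[0.004, 0.013, 0], 0, 0], [[0, 0, -0.02], 0, 0], [[0, 0, -0.02], 0, 0], [[0, 0, -0.015], 0, 0], [[0, 0, -0.012], 0, 0], [[0, 0, -0.007], 0, 0], [[0, 0, -0.004], 0, 0], [[0, 0, 0], 0, 0], [[0, 0, 0], 0, 0]])

```text
clock: 4.65
tcp_pos: [0.589, 0.3223, 0.0051]
tool_rot: [0.53, 0.468, -0.53, 0.468]
force: [0.1, 0.7, 0.9]
gripper_width: 1.001
```

servo_tool(targets=[[[0, 0, 0], 0, 1], [[0, 0, 0], 0, 1], [[0, 0, 0], 0, 1], [[0, 0, 0], 0, 1], [[0, 0, 0], 0, 1], [[0, 0, 0], 0, 1], [[0, 0, 0], 0, 1], [[0, 0, 0], 0, 1], [[0, 0, 0], 0, 1], [[0, 0, 0], 0, 1]])

```text
clock: 5.48
tcp_pos: [0.5891, 0.3223, 0.0055]
tool_rot: [0.531, 0.468, -0.53, 0.468]
force: [-1.9, -0.7, 5.8]
gripper_width: 0.563
```

servo_tool(targets=[[[0, 0, 0.01], 0, 1], [[0, 0, 0.02], 0, 1], [[0, 0, 0.03], 0, 1], [[0, 0, 0.03], 0, 1], [[0, 0, 0.03], 0, 1], [[0, 0, 0], 0, 1], [[0, 0, 0], 0, 1], [[0, 0, 0], 0, 1]])

```text
clock: 6.15
tcp_pos: [0.5881, 0.3216, 0.1236]
tool_rot: [-0.53, -0.468, 0.53, -0.468]
force: [-0.0, -0.5, -3.7]
gripper_width: 0.563
```

```bash
python3 st.py; python3 - <<'E'
from h import *
s=snapshot("side"); save(s,"s4.png",(190,190,310,310),5)
E
```

```text
tcp [0.5881 0.3216 0.1236] jaw -0.124 F [-0.  -0.5 -3.7] w 0.563 j7 -0.91 t 6.15
```

View pics/s4.png

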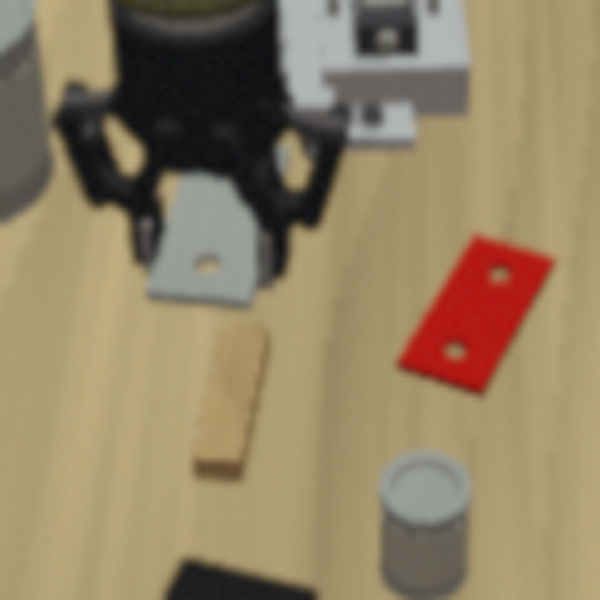

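The plate is held level and clear of its batten. Carrying it above the nest.

servo_tool(targets=[[[-0.0076, -0.0341, 0], 0.0184, 1], [[-0.0076, -0.0341, 0], 0.0184, 1], [[-0.0076, -0.0341, 0], 0.0184, 1], [[-0.0076, -0.0341, 0], 0.0184, 1], [[-0.0076, -0.0341, 0], 0.0184, 1], [[-0.0076, -0.0341, 0], 0.0184, 1], [[-0.0076, -0.0341, 0], 0.0184, 1], [[-0.0076, -0.0341, 0], 0.0184, 1], [[-0.0076, -0.0341, 0], 0.0184, 1], [[-0.0076, -0.0341, 0], 0.0184, 1], [[0, 0, 0], 0, 1], [[0, 0, 0], 0, 1], [[0, 0, 0], 0, 1]])

```text
clock: 7.28
tcp_pos: [0.5118, -0.0188, 0.1233]
tool_rot: [0.485, 0.515, -0.485, 0.514]
force: [0.2, 0.6, -3.1]
gripper_width: 0.565
```

```bash
python3 st.py
```

```text
tcp [ 0.5118 -0.0188  0.1233] jaw 0.059 F [ 0.2  0.6 -3.1] w 0.565 j7 -0.12 t 7.2833
```

servo_tool(targets=[[[0.0005, -0.0004, -0.02], 0, 1], [[0, 0, -0.02], 0, 1], [[0, 0, -0.015], 0, 1], [[0, 0, -0.011], 0, 1], [[0, 0, 0], 0, 1], [[0, 0, 0], 0, 1], [[0, 0, 0], 0, 1]])

```text
clock: 7.87
tcp_pos: [0.5137, -0.0185, 0.0591]
tool_rot: [0.485, 0.515, -0.484, 0.515]
force: [-0.2, -0.5, -2.4]
gripper_width: 0.566
```

```bash
python3 st.py; python3 - <<'E'
from h import *
p=snapshot("top"); s=snapshot("side")
def c(q,u,v,w,h,k): return cv2.resize(q["color"][v-h:v+h,u-w:u+w,::-1],None,fx=k,fy=k,interpolation=cv2.INTER_CUBIC)
cv2.imwrite("pics/m5.png",np.hstack([c(p,256,190,40,36,5),c(s,261,192,28,36,7)[72:432]]) if 0 else np.hstack([c(p,256,190,40,36,5),cv2.resize(c(s,261,190,28,36,1),(280,360),interpolation=cv2.INTER_CUBIC)]))
f=robot.get_state()["tcp_pos"]
# predicted plate corners in side picture for z bottom guess
for dz in(.010,.0125,.015):
    q=[0.5124+.0013,f[1]-.0217,.059]
    print(dz,[(round((u-233)*5),round((v-154)*5)) for u,v in proj(s,place(PLATE[0],q[0],q[1],f[2]+dz,.059)[[2,3,6,7]])])
E
```

```text
tcp [ 0.5137 -0.0185  0.0591] jaw 0.061 F [-0.2 -0.5 -2.4] w 0.566 j7 -0.17 t 7.8667
0.01 [(207, 163), (207, 155), (125, 165), (125, 157)]
0.0125 [(207, 159), (207, 151), (125, 161), (125, 153)]
0.015 [(207, 156), (207, 148), (125, 158), (125, 150)]
```

View pics/m5.png

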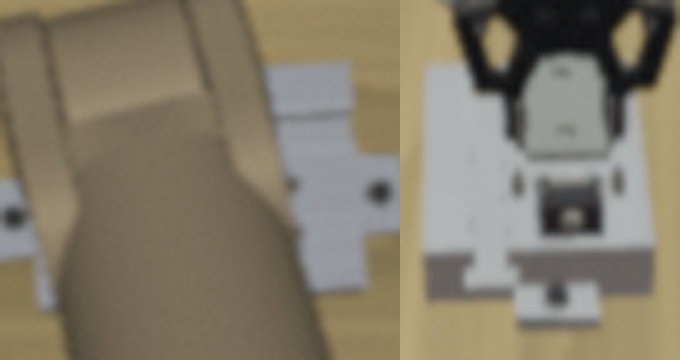

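In the side crop the plate's end spans columns 525 to 610, centred between the two dowels at 518 and 618, which matches the prediction. Lowering.

servo_tool(targets=[[[-0.0007, -0.0007, -0.002], 0, 1], [[0, 0, -0.003], 0, 1], [[0, 0, -0.003], 0, 1], [[0, 0, -0.002], 0, 1], [[0, 0, -0.002], 0, 1], [[0, 0, 0], 0, 1], [[0, 0, 0], 0, 1]])

```text
clock: 8.55
tcp_pos: [0.5122, -0.02, 0.0462]
tool_rot: [0.485, 0.515, -0.485, 0.515]
force: [0.7, -0.4, -2.3]
gripper_width: 0.565
```

servo_tool(targets=[[[0, 0, -0.001], 0, 1], [[0, 0, -0.001], 0, 1], [[0, 0, -0.001], 0, 1], [[0, 0, 0], 0, 1]])

```text
clock: 8.88
tcp_pos: [0.5126, -0.0204, 0.0434]
tool_rot: [0.485, 0.515, -0.485, 0.515]
force: [0.6, -1.0, -1.2]
gripper_width: 0.561
```

servo_tool(targets=[[[0, 0, -0.001], 0, 1], [[0, 0, -0.001], 0, 1], [[0, 0, 0], 0, 1]])

```text
clock: 9.13
tcp_pos: [0.5129, -0.0207, 0.0417]
tool_rot: [0.485, 0.514, -0.485, 0.515]
force: [1.7, -2.4, -1.2]
gripper_width: 0.57
```

servo_tool(targets=[[[0, 0, -0.001], 0, 1], [[0, 0, -0.001], 0, 1], [[0, 0, 0], 0, 1]])

```text
clock: 9.38
tcp_pos: [0.5127, -0.0205, 0.0394]
tool_rot: [0.485, 0.514, -0.485, 0.515]
force: [2.7, -3.4, -0.3]
gripper_width: 0.565
```

servo_tool(targets=[[[0, 0, -0.001], 0, 1], [[0, 0, -0.001], 0, 1], [[0, 0, 0], 0, 1]])

```text
clock: 9.63
tcp_pos: [0.5127, -0.0202, 0.0375]
tool_rot: [0.485, 0.515, -0.485, 0.515]
force: [1.7, -3.2, 2.7]
gripper_width: 0.565
```

servo_tool(targets=[[[0, 0, -0.001], 0, 1], [[0, 0, 0], 0, 1]])

```text
clock: 9.8
tcp_pos: [0.5127, -0.0202, 0.0374]
tool_rot: [0.485, 0.514, -0.485, 0.515]
force: [-4.3, -4.3, 14.4]
gripper_width: 0.563
```

servo_tool(targets=[[[0, 0, -0.001], 0, 1], [[0, 0, 0], 0, 1]])

```text
clock: 9.97
tcp_pos: [0.5128, -0.0202, 0.0373]
tool_rot: [0.485, 0.514, -0.485, 0.515]
force: [-8.6, -4.6, 25.9]
gripper_width: 0.568
```

```bash
python3 st.py; python3 - <<'E'
from h import *
s=snapshot("side"); save(s,"s6.png",(231,154,291,226),7)
E
```

```text
tcp [ 0.5128 -0.0202  0.0373] jaw 0.06 F [-8.6 -4.6 25.9] w 0.568 j7 -0.19 t 9.9667
```

View pics/s6.png

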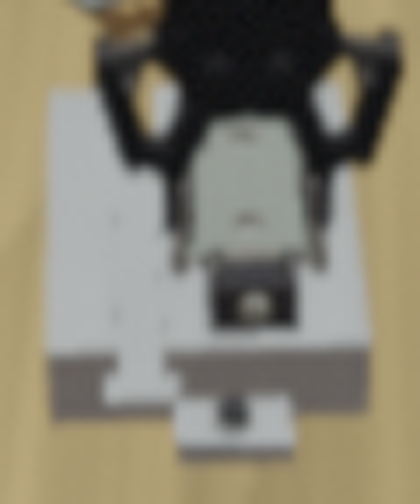

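The force jumped at TCP z 0.037, so the fingertips are on the base top. The plate is down on the nose and inside the guides. I release it here and press with shut fingers near the +y end.

servo_tool(targets=[[[0, 0, 0.001], 0, 1], [[0, 0, 0.001], 0, 1], [[0, 0, 0], 0, 0.9], [[0, 0, 0], 0, 0.6], [[0, 0, 0], 0, 0.3], [[0, 0, 0], 0, 0.15], [[0, 0, 0], 0, 0.1], [[0, 0, 0], 0, 0.1], [[0, 0, 0], 0, 0.1], [[0, 0, 0], 0, 0.1], [[0, 0, 0.01], 0, 0.1], [[0, 0, 0.02], 0, 0.1], [[0, 0, 0.03], 0, 0.1], [[0, 0, 0.03], 0, 0.5], [[0, 0, 0], 0, 1], [[0, 0, 0], 0, 1], [[0, 0, 0], 0, 1], [[0, 0, 0], 0, 1], [[0, 0, 0], 0, 1], [[0, 0, 0], 0, 1]])

```text
clock: 11.68
tcp_pos: [0.5118, -0.02, 0.1265]
tool_rot: [0.484, 0.515, -0.485, 0.514]
force: [0.3, 0.5, -0.0]
gripper_width: -0.001
```

```bash
python3 st.py; python3 - <<'E'
from h import *
s=snapshot("side"); save(s,"s7.png",(231,154,291,226),7)
E
```

```text
tcp [ 0.5118 -0.02    0.1265] jaw 0.06 F [ 0.3  0.5 -0. ] w -0.001 j7 -0.12 t 11.6833
```

View pics/s7.png

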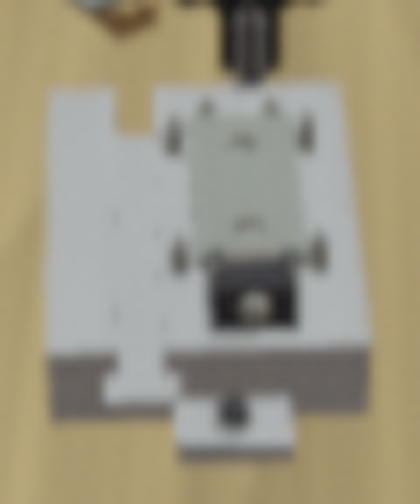

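The plate lies between the guides, square to the nest. Now the press at y ≈ +37 mm of the nest.

servo_tool(targets=[[[0, 0.0075, -0.015], 0, 1], [[0, 0.0075, -0.02], 0, 1], [[0, 0, -0.015], 0, 1], [[0, 0, -0.006], 0, 1], [[0, 0, -0.002], 0, 1], [[0, 0, -0.002], 0, 1], [[0, 0, 0], 0, 1], [[0, 0, 0], 0, 1]])

```text
clock: 12.4
tcp_pos: [0.513, -0.0052, 0.0681]
tool_rot: [0.485, 0.514, -0.485, 0.515]
force: [1.0, 0.7, -0.0]
gripper_width: 0.004
```

servo_tool(targets=[[[0, 0, -0.001], 0, 1], [[0, 0, -0.001], 0, 1], [[0, 0, -0.001], 0, 1], [[0, 0, 0], 0, 1]])

```text
clock: 12.73
tcp_pos: [0.5124, -0.0051, 0.0643]
tool_rot: [0.485, 0.515, -0.485, 0.515]
force: [0.3, 0.1, 0.2]
gripper_width: 0.003
```

servo_tool(targets=[[[0, 0, -0.001], 0, 1], [[0, 0, -0.001], 0, 1], [[0, 0, 0], 0, 1]])

```text
clock: 12.98
tcp_pos: [0.5123, -0.0051, 0.0622]
tool_rot: [0.485, 0.515, -0.485, 0.515]
force: [0.5, 0.3, -0.1]
gripper_width: 0.005
```

servo_tool(targets=[[[0, 0, -0.001], 0, 1], [[0, 0, -0.001], 0, 1], [[0, 0, 0], 0, 1]])

```text
clock: 13.23
tcp_pos: [0.5122, -0.0051, 0.0601]
tool_rot: [0.485, 0.515, -0.485, 0.515]
force: [-0.3, -0.2, 0.9]
gripper_width: 0.0
```

servo_tool(targets=[[[0, 0, -0.001], 0, 1], [[0, 0, -0.001], 0, 1], [[0, 0, 0], 0, 1]])

```text
clock: 13.48
tcp_pos: [0.5123, -0.0051, 0.0581]
tool_rot: [0.485, 0.515, -0.485, 0.515]
force: [-0.3, 0.9, 1.0]
gripper_width: 0.002
```

servo_tool(targets=[[[0, 0, -0.001], 0, 1], [[0, 0, -0.001], 0, 1], [[0, 0, 0], 0, 1]])

```text
clock: 13.73
tcp_pos: [0.5122, -0.0051, 0.0561]
tool_rot: [0.485, 0.515, -0.485, 0.515]
force: [-0.1, 0.3, 0.4]
gripper_width: 0.0
```

servo_tool(targets=[[[0, 0, -0.001], 0, 1], [[0, 0, 0], 0, 1]])

```text
clock: 13.9
tcp_pos: [0.5123, -0.0051, 0.0552]
tool_rot: [0.485, 0.515, -0.485, 0.515]
force: [-0.8, -1.0, -0.4]
gripper_width: -0.003
```

servo_tool(targets=[[[0, 0, -0.001], 0, 1], [[0, 0, 0], 0, 1]])

```text
clock: 14.07
tcp_pos: [0.5123, -0.0051, 0.0542]
tool_rot: [0.485, 0.515, -0.485, 0.515]
force: [0.5, -0.2, 0.5]
gripper_width: 0.003
```

servo_tool(targets=[[[0, 0, -0.001], 0, 1], [[0, 0, 0], 0, 1]])

```text
clock: 14.23
tcp_pos: [0.5124, -0.0051, 0.0541]
tool_rot: [0.485, 0.515, -0.485, 0.515]
force: [-3.5, 0.6, 9.2]
gripper_width: -0.001
```

Hard contact at z = 0.0541, which is the seated plate's top (0.054). A slightly firmer push will confirm it.

servo_tool(targets=[[[0, 0, -0.0007], 0, 1], [[0, 0, 0], 0, 1], [[0, 0, 0], 0, 1]])

```text
clock: 14.48
tcp_pos: [0.5125, -0.0051, 0.054]
tool_rot: [0.485, 0.515, -0.485, 0.515]
force: [-6.6, -0.5, 16.8]
gripper_width: -0.002
```

The plate is seated. Up and over to the keeper.

servo_tool(targets=[[[0, 0, 0.03], 0, 1], [[0, 0, 0.035], 0, 0.8], [[0, 0, 0.035], 0, 0.4], [[0, 0, 0.035], 0, 0.4], [[-0.0119, -0.024, 0], -0.109, 0.4], [[-0.0119, -0.024, 0], -0.109, 0.4], [[-0.0119, -0.024, 0], -0.109, 0.4], [[-0.0119, -0.024, 0], -0.109, 0.4], [[-0.0119, -0.024, 0], -0.109, 0.4], [[-0.0119, -0.024, 0], -0.109, 0.4], [[-0.0119, -0.024, 0], -0.109, 0.4], [[-0.0119, -0.024, 0], -0.109, 0.4], [[-0.0119, -0.024, 0], -0.109, 0.4], [[-0.0119, -0.024, 0], -0.109, 0.4], [[-0.0119, -0.024, 0], -0.109, 0.4], [[-0.0119, -0.024, 0], -0.109, 0.4], [[0, 0, 0], 0, 0.4], [[0, 0, 0], 0, 0.4], [[0, 0, 0], 0, 0.4]])

```text
clock: 16.07
tcp_pos: [0.3698, -0.2925, 0.1876]
tool_rot: [0.698, 0.114, -0.698, 0.114]
force: [-0.0, 0.6, 0.1]
gripper_width: 0.596
```

```bash
python3 st.py; python3 - <<'E'
from h import *
p=snapshot("top"); s=snapshot("side")
FB=[box(-70,70,-100,100,0,40),box(-55,15,-130,130,0,20)]
V=[]
for q,u in((p,(255,192)),(s,(261,188))):
    m=pick("plate",q,u,15)
    print(m is not None and (m.sum(),))
    if m is not None: V.append((q,m)); print(fit([(q,m)],PLATE,[.5138,-.0419,.06],.048))
if len(V)>1: print("both",fit(V,PLATE,[.5138,-.0419,.06],.048))
V=[]
for q,u in((p,(338,246)),(s,(308,143))):
    m=pick("keeper",q,u)
    if m is not None: print("k",fit([(q,m)],KEEP,[.37,-.293,1.89],0))
def c(q,u,v,w,h): return cv2.resize(q["color"][v-h:v+h,u-w:u+w,::-1],(400,int(800*h/w/2)),interpolation=cv2.INTER_CUBIC)
cv2.imwrite("pics/m8.png",np.vstack([np.hstack([c(p,256,190,40,30),c(s,261,190,40,30)]),np.hstack([c(p,335,247,40,30),c(s,310,135,40,30)])]))
E
```

```text
tcp [ 0.3698 -0.2925  0.1876] jaw -1.246 F [-0.   0.6  0.1] w 0.596 j7 -0.67 t 16.0667
(np.int64(546),)
(array([ 0.5152, -0.0446,  0.0637]), np.float64(0.119))
(np.int64(1889),)
(array([0.5363, 0.0886, 1.0571]), np.float64(0.742))
both (array([ 0.515 , -0.0429,  0.0617]), np.float64(0.545))
k (array([ 0.3681, -0.2889,  1.7698]), np.float64(0.189))
```

View pics/m8.png

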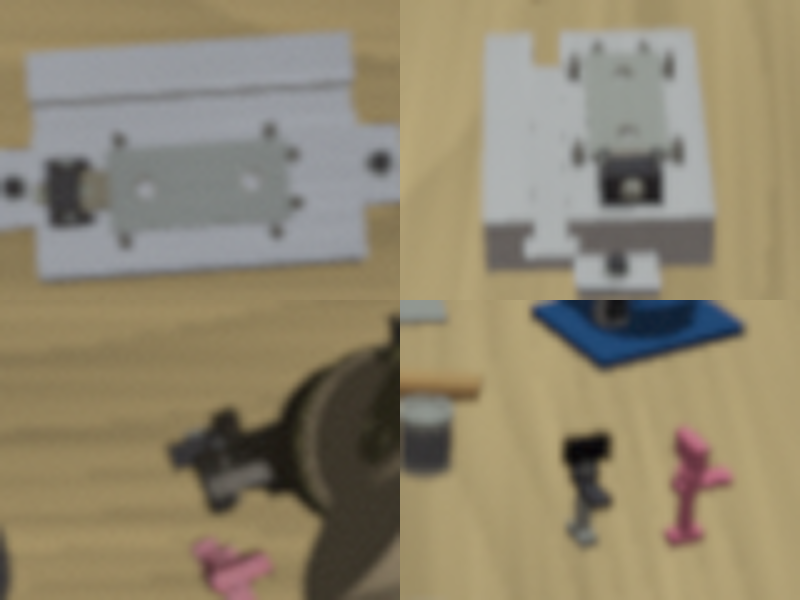

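The plate's end is under the latch nose and against the stops. The keeper stands undisturbed below the open gripper. Down onto the grip bar.

servo_tool(targets=[[[0, 0, -0.025], 0, 0.4], [[0, 0, -0.025], 0, 0.4], [[0, 0, -0.025], 0, 0.4], [[0, 0, -0.02], 0, 0.4], [[0, 0, -0.012], 0, 0.4], [[0, 0, -0.0075], 0, 0.4], [[0, 0, 0], 0, 0.4], [[0, 0, 0], 0, 0.4]])

```text
clock: 17.03
tcp_pos: [0.3699, -0.293, 0.0735]
tool_rot: [0.698, 0.114, -0.698, 0.114]
force: [0.6, 0.4, 0.0]
gripper_width: 0.601
```

servo_tool(targets=[[[0, 0, 0], 0, 0.6], [[0, 0, 0], 0, 0.7], [[0, 0, 0], 0, 0.8], [[0, 0, 0], 0, 0.9], [[0, 0, 0], 0, 1], [[0, 0, 0], 0, 1], [[0, 0, 0], 0, 1], [[0, 0, 0], 0, 1], [[0, 0, 0], 0, 1]])

```text
clock: 17.78
tcp_pos: [0.3701, -0.2931, 0.074]
tool_rot: [0.698, 0.113, -0.698, 0.114]
force: [0.6, 2.4, 6.4]
gripper_width: 0.121
```

servo_tool(targets=[[[0, 0, 0.01], 0, 1], [[0, 0, 0.02], 0, 1], [[0, 0, 0.03], 0, 1], [[0, 0, 0.03], 0, 1], [[0, 0, 0.02], 0, 1], [[0, 0, 0], 0, 1], [[0, 0, 0], 0, 1], [[0, 0, 0], 0, 1]])

```text
clock: 18.45
tcp_pos: [0.3689, -0.2928, 0.1824]
tool_rot: [-0.698, -0.114, 0.698, -0.113]
force: [0.0, -0.3, -2.3]
gripper_width: 0.12
```

```bash
python3 st.py
```

```text
tcp [ 0.3689 -0.2928  0.1824] jaw -1.248 F [ 0.  -0.3 -2.3] w 0.12 j7 -0.67 t 18.45
```

servo_tool(targets=[[[0.0194, 0.0254, 0], -0.0263, 1], [[0.0194, 0.0254, 0], -0.0263, 1], [[0.0194, 0.0254, 0], -0.0263, 1], [[0.0194, 0.0254, 0], -0.0263, 1], [[0.0194, 0.0254, 0], -0.0263, 1], [[0.0194, 0.0254, 0], -0.0263, 1], [[0.0194, 0.0254, 0], -0.0263, 1], [[0.0194, 0.0254, 0], -0.0263, 1], [[0.0194, 0.0254, 0], -0.0263, 1], [[0.0194, 0.0254, 0], -0.0263, 1], [[0, 0, -0.02], 0, 1], [[0, 0, -0.02], 0, 1], [[0, 0, -0.01], 0, 1], [[0, 0, 0], 0, 1], [[0, 0, 0], 0, 1]])

```text
clock: 19.7
tcp_pos: [0.5626, -0.0395, 0.1321]
tool_rot: [-0.706, -0.021, 0.708, -0.021]
force: [0.4, -0.1, -0.6]
gripper_width: 0.122
```

```bash
python3 st.py; python3 - <<'E'
from h import *
s=snapshot("side")
k=9; save(s,"s9.png",(220,140,300,206),k)
f=robot.get_state(); t=f["tcp_pos"]; z=t[2]-.074
for nm,b in zip("foot post arm nut bar".split(),KEEP):
    uv=proj(s,place(b,t[0],t[1],z,1.631)); uv=(uv-[220,140]+.5)*k
    print(nm,uv.min(0).round(),uv.max(0).round())
P=np.array([[9.5+29,100,40],[-9.5+29,100,40],[38.5,-100,40],[19.5,-100,40]])/1000
print("mouth",((proj(s,place(P,.5338,-.0407,0,.06))-[220,140]+.5)*k).round().tolist())
E
```

```text
tcp [ 0.5626 -0.0395  0.1321] jaw -1.512 F [ 0.4 -0.1 -0.6] w 0.122 j7 -1.65 t 19.7
foot [250. 309.] [294. 378.]
post [248. 213.] [292. 344.]
arm [245. 208.] [294. 307.]
nut [235. 180.] [301. 247.]
bar [213. 133.] [321. 209.]
mouth [[251.0, 579.0], [308.0, 577.0], [246.0, 242.0], [297.0, 241.0]]
```

View pics/s9.png

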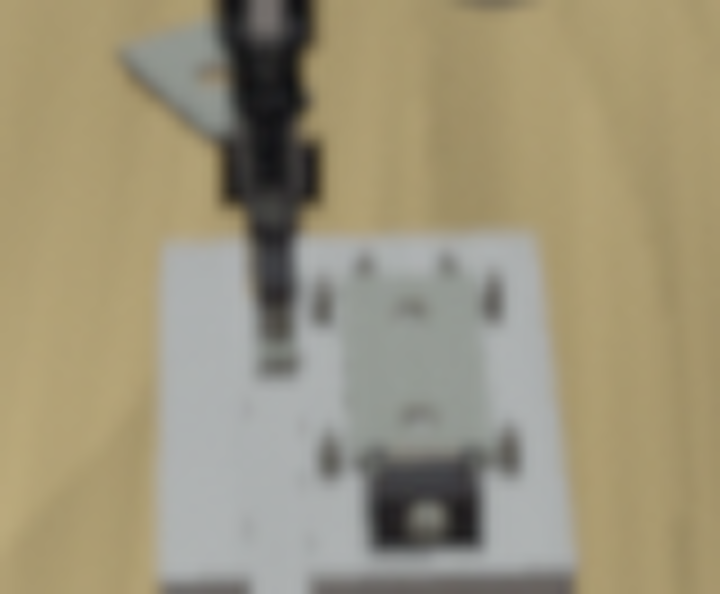

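The foot shows at columns 257–298 (centre 277) against 272 predicted, and the bar is 4 px to the right as well. So the keeper sits about 1.4 mm to -x in the grip, and I shift +1.3 mm in x before lowering.

servo_tool(targets=[[[0.0013, 0, -0.005], 0, 1], [[0, 0, -0.005], 0, 1], [[0, 0, -0.004], 0, 1], [[0, 0, -0.002], 0, 1], [[0, 0, -0.002], 0, 1], [[0, 0, -0.002], 0, 1], [[0, 0, 0], 0, 1], [[0, 0, 0], 0, 1]])

```text
clock: 20.42
tcp_pos: [0.5648, -0.039, 0.1131]
tool_rot: [-0.707, -0.021, 0.707, -0.021]
force: [-0.8, -0.4, -1.7]
gripper_width: 0.121
```

servo_tool(targets=[[[0, 0, -0.002], 0, 1], [[0, 0, -0.002], 0, 1], [[0, 0, -0.002], 0, 1], [[0, 0, 0], 0, 1]])

```text
clock: 20.75
tcp_pos: [0.5646, -0.0391, 0.1066]
tool_rot: [-0.707, -0.021, 0.707, -0.021]
force: [0.5, -0.1, -1.3]
gripper_width: 0.12
```

The foot is 7 mm into the mouth with no contact force. Continuing down.

servo_tool(targets=[[[0, 0, -0.003], 0, 1], [[0, 0, -0.003], 0, 1], [[0, 0, -0.003], 0, 1], [[0, 0, -0.003], 0, 1], [[0, 0, -0.002], 0, 1], [[0, 0, 0], 0, 1]])

```text
clock: 21.25
tcp_pos: [0.5645, -0.039, 0.0925]
tool_rot: [-0.706, -0.021, 0.707, -0.021]
force: [-0.6, 0.6, -1.5]
gripper_width: 0.124
```

servo_tool(targets=[[[0, 0, -0.002], 0, 1], [[0, 0, -0.001], 0, 1], [[0, 0, -0.001], 0, 1], [[0, 0, 0], 0, 1]])

```text
clock: 21.58
tcp_pos: [0.5648, -0.0391, 0.089]
tool_rot: [-0.707, -0.021, 0.707, -0.021]
force: [-0.7, -0.4, -1.0]
gripper_width: 0.121
```

servo_tool(targets=[[[0, 0, -0.001], 0, 1], [[0, 0, -0.001], 0, 1], [[0, 0, 0], 0, 1]])

```text
clock: 21.83
tcp_pos: [0.5648, -0.0391, 0.087]
tool_rot: [-0.707, -0.021, 0.707, -0.021]
force: [0.1, 0.3, -2.2]
gripper_width: 0.121
```

servo_tool(targets=[[[0, 0, -0.001], 0, 1], [[0, 0, 0], 0, 1]])

```text
clock: 22.0
tcp_pos: [0.565, -0.0391, 0.0862]
tool_rot: [0.707, 0.021, -0.707, 0.021]
force: [0.8, 0.1, -1.6]
gripper_width: 0.119
```

servo_tool(targets=[[[0, 0, -0.0008], 0, 1], [[0, 0, 0], 0, 1]])

```text
clock: 22.17
tcp_pos: [0.5653, -0.0389, 0.0861]
tool_rot: [0.707, 0.021, -0.706, 0.021]
force: [-0.8, 0.2, 4.4]
gripper_width: 0.119
```

Foot on the floor: TCP z 0.0861 (expected 0.086) with contact force. I hold briefly, ease up slightly and turn a quarter turn.

servo_tool(targets=[[[0, 0, 0], 0, 1], [[0, 0, 0.0008], 0, 1], [[0, 0, 0.0002], 0, 1], [[-0.0001, 0, 0], 0.1, 1], [[-0.0001, 0, 0], 0.1, 1], [[-0.0001, 0, 0], 0.1, 1], [[-0.0001, 0, 0], 0.1, 1], [[-0.0001, 0, 0], 0.1, 1], [[0, 0, 0], 0, 1]])

```text
clock: 22.92
tcp_pos: [0.5641, -0.0395, 0.0861]
tool_rot: [-0.679, -0.197, 0.679, -0.197]
force: [-1.2, 0.2, -0.2]
gripper_width: 0.122
```

servo_tool(targets=[[[-0.0001, 0, 0], 0.1, 1], [[-0.0001, 0, 0], 0.1, 1], [[-0.0001, 0, 0], 0.1, 1], [[-0.0002, 0, 0], 0.1, 1], [[-0.0002, 0, 0], 0.1, 1], [[-0.0002, 0, 0], 0.1, 1], [[-0.0001, 0, 0], 0.1, 1], [[0, 0, 0], 0, 1]])

```text
clock: 23.58
tcp_pos: [0.5634, -0.0394, 0.0861]
tool_rot: [-0.571, -0.417, 0.571, -0.417]
force: [-0.4, -0.7, -0.6]
gripper_width: 0.122
```

servo_tool(targets=[[[0, 0, 0], 0.1, 1], [[0, 0, 0], 0.1, 1], [[0, 0, 0], 0.1, 1], [[0, 0, 0], 0.07, 1], [[0, 0, 0], 0, 1], [[0, 0, 0], 0, 1]])

```text
clock: 24.08
tcp_pos: [0.5634, -0.0391, 0.0862]
tool_rot: [0.487, 0.513, -0.487, 0.513]
force: [-0.0, -0.1, -1.8]
gripper_width: 0.12
```

```bash
python3 st.py
```

```text
tcp [ 0.5634 -0.0391  0.0862] jaw 0.053 F [-0.  -0.1 -1.8] w 0.12 j7 -0.23 t 24.0833
```

It turned freely, with the jaw at 0.053 rad (target 0.06). Setting down, releasing and lifting.

servo_tool(targets=[[[0, 0, -0.0005], 0.005, 1], [[0, 0, 0], 0, 1], [[0, 0, 0], 0, 0.95], [[0, 0, 0], 0, 0.85], [[0, 0, 0], 0, 0.7], [[0, 0, 0], 0, 0.6], [[0, 0, 0], 0, 0.6], [[0, 0, 0], 0, 0.6], [[0, 0, 0], 0, 0.6], [[0, 0, 0.01], 0, 0.6], [[0, 0, 0.02], 0, 0.6], [[0, 0, 0.03], 0, 0.6], [[0, 0, 0.03], 0, 0.6], [[0, 0, 0.03], 0, 0.6]])

```text
clock: 25.25
tcp_pos: [0.5631, -0.0388, 0.2079]
tool_rot: [0.484, 0.516, -0.484, 0.516]
force: [0.2, -0.5, 0.8]
gripper_width: 0.4
```

servo_tool(targets=[[[-0.008, -0.03, 0], 0, 0.6], [[-0.008, -0.03, 0], 0, 0.6], [[-0.008, -0.03, 0], 0, 0.6], [[-0.008, -0.03, 0], 0, 0.6], [[-0.008, -0.03, 0], 0, 0.6], [[-0.008, -0.03, 0], 0, 0.6], [[-0.008, -0.03, 0], 0, 0.6], [[-0.008, -0.03, 0], 0, 0.6], [[0, 0, 0], 0, 0.6], [[0, 0, 0], 0, 0.6], [[0, 0, 0], 0, 0.6]])

```text
clock: 26.17
tcp_pos: [0.4997, -0.2784, 0.2064]
tool_rot: [0.484, 0.516, -0.483, 0.516]
force: [0.3, 0.1, 0.4]
gripper_width: 0.404
```

```bash
python3 st.py; python3 - <<'E'
from h import *
p=snapshot("top"); s=snapshot("side")
def c(q,u,v): return cv2.resize(q["color"][v-30:v+30,u-40:u+40,::-1],(400,300),interpolation=cv2.INTER_CUBIC)
o=[]
for q,u,v in((p,256,190),(s,261,185)):
    a=c(q,u,v); b=a.copy()
    for bx in KEEP[2:]:
        uv=((proj(q,place(bx,.5631,-.0392,.012,np.pi+.06))-[u-40,v-30]+.5)*5-.5).round().astype(np.int32)
        cv2.polylines(b,[cv2.convexHull(uv)],True,(0,0,255),1)
    o.append(np.hstack([a,b]))
cv2.imwrite("pics/m10.png",np.vstack(o))
E
```

```text
tcp [ 0.4997 -0.2784  0.2064] jaw 0.064 F [0.3 0.1 0.4] w 0.404 j7 0.32 t 26.1667
```

View pics/m10.png

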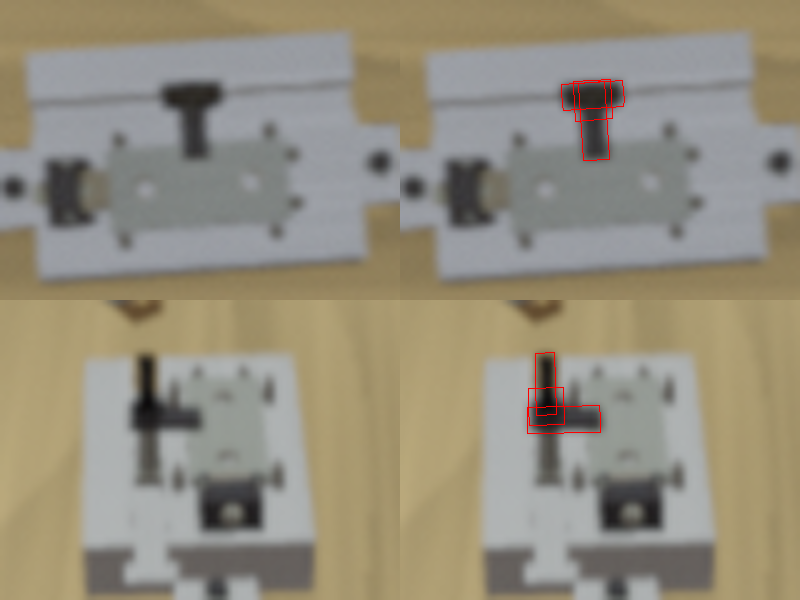

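The model outline matches in both views: the keeper is upright with its arm across and over the plate (tip at about (595,158) in the top view). The plate is under the latch and against the stops, and the gripper is clear. Handing in.

```bash
python3 -c "
from cell import robot
print(robot.close_job())"
```

```text
the job is handed in; nothing more can be done
None
```

The job is handed in at about 26 s of robot time, well under the 72 s limit; `close_job` gives no verdict.

**Plate:** I laid it in the nest and lowered it in the grip onto the latch nose. The latch most likely snapped during that lowering, although I did not see the moment. Pressing with shut fingers near the latch end met hard contact at z = 0.054 m, the height of a seated plate's top. It held firm at 17 N without moving further.

**Keeper:** I lowered the foot into the T-slot until it touched the floor (TCP 0.0861 m, expected 0.086 m). I then turned it a quarter turn with almost no resistance, let go and moved the arm away.

**Last checks:**
- **Final pictures:** both views show the keeper upright, with its arm across the slot and over the plate. It lies within about 1 mm of where I expected it. The plate is under the latch and against the stops.
- **Plate position:** the top-view fit put it about 1.5 mm in x and 2.7 mm in y from my nest estimate, inside the 4 mm limit. The side-view fit of the seated plate failed because it picked up the wrong region, so I discarded it.
- **Keeper grip:** the keeper sat about 1.4 mm off centre in the grip, and I corrected for that before inserting it.
- **Bystanders:** I made no contact with any that I know of, but I did not measure their positions again at the end.

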